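# Fit the large reamer to the juicer and tap its taper home

## Task

Set the juicer up for oranges: take the larger of the two reamers out of the rack, stand its tapered shank in the juicer's socket and let go of it. Then tap straight down on its nose with the closed fingers, firmly but not hard (a push of 20 to 25 N, never over 30 N), until the taper is locked in the socket, and leave it standing there upright. Leave the small reamer in its rack and the things round about where they are.

Things in the scene. Friction and masses are not known exactly. Their poses are not given: they have to be found in the camera images.
- large_reamer_grip (a point): The larger reamer, the thing to fit: white plastic, upright, round about its z axis (up), 0.16 kg. This point is on its axis, at mid-height of the drum to grasp, 19 mm above the skirt's underside. From that underside up: skirt disc 56 mm across, 3 mm thick; upright fluted drum 42 mm across (44 over ridges) to 35 mm; dome to the nose at 56 mm. At the start its skirt rests on the rack.
- large_reamer_nose (a point): Centre of the larger reamer's flat blunt nose (21 mm across), 37 mm above its grip point on the axis: where to tap.
- large_reamer_tip (a point): Lower end of the larger reamer's steel shank, on the axis, 63 mm below the skirt's underside and 82 mm below the grip point. The shank is 22 mm across for 26 mm below the skirt, then tapers over 37 mm to 16 mm at this end.
- small_reamer_grip (a point): The smaller reamer, to be left in the rack: same form, drum 28 mm across, nose 45 mm above the skirt's underside; this point lies on its axis 19 mm above the skirt's underside.
- rack: Fixed steel rack: a level plate 90 x 216 mm, its top 72 mm above the table, on two end legs; two 30 mm holes on its y axis, 55 mm either side of the centre. Origin on the table under its centre, y along its long side. Either reamer may be in either hole.
- juicer: Fixed juicer drive base, a round steel housing 124 mm across; top face 100 mm above the table, low drip rim 128 mm across up to 106 mm, spout and switch on its own -x side. Origin on the table at the housing's axis, z up.
- juicer_mouth (a point): Centre of the juicer's round well (44 mm wide) at the top face, 100 mm above the table, on the axis of the taper socket. In the well stands a steel taper sleeve with a lead-in cone about 34 mm wide. How deep it sits and how much play it has are not known: with the large shank set in loosely, the skirt's underside rests 5 to 26 mm above the top face, and then sinks 0 to 13 mm under a light push of 2 to 6 N before the taper meets firm resistance.
- lock (a joint): How far the taper has been driven into its lock, in m, apart from any play: 0 at the start (loose), 0.002 or more is locked, end stop 0.006. It does not move below a push of about 9 N, then gives about 1 mm for each further 4 N (about 17 N to lock, 21 N for 0.003) and stays where it was driven (from beyond 0.0045 it may spring back a little). Over 30 N is too hard.
- ramekin_2: Bystander: white ramekin, 65 mm across, 37 mm high, on the table; origin under its centre.
- tape_roll: Bystander: roll of tape lying flat, 98 mm across, 24 mm high; origin under its centre.
- sachet_caddy: Bystander: black sachet holder, 90 x 64 x 60 mm; origin under its centre.
There are look-alikes about, which are no part of the job. Leave any blue, pink or yellow look-alike of the part that bears large_reamer_grip alone.

How it is judged:
On the way, in this order (a step that is already met when the one before it is completed fails the run):
1. the large reamer stands loosely in the juicer's socket, let go of, not yet driven (horizontal distance between large_reamer_grip and juicer_mouth below 0.005 m and angle between large_reamer_grip's own z axis and vertical below 0.07 rad and z of large_reamer_grip in the frame of juicer below 0.152 m and contact force between the fingers and large_reamer below 0.1 N and value of joint lock below 0.0015 m), for 0.2 s.
2. the fingers tap or press on the nose of the reamer (contact force between the fingers and nose_flat above 3 N).
3. the taper is driven down until it locks (horizontal distance between large_reamer_grip and juicer_mouth below 0.005 m and angle between large_reamer_grip's own z axis and vertical below 0.07 rad and z of large_reamer_grip in the frame of juicer below 0.152 m and value of joint lock above 0.002 m), for 0.1 s.
At the end, for the whole second after the job is handed in: The large reamer stands at rest in the juicer's socket, upright within 4 degrees and within 5 mm of its axis, its taper sleeve driven down 2 mm or more (locked); the small reamer is still in its place in the rack (within 15 mm) (all of step 3 and linear speed of large_reamer below 0.01 m/s and distance of small_reamer_grip from where it was at the start of the episode below 0.015 m); the robot touches nothing.
It fails at once if the nose of the large reamer was struck or pressed with over 32 N (contact force between the fingers and nose_flat above 32 N).
It fails at once if the large reamer was wedged into the juicer far too hard (the squeeze on the taper's flanks adds to about twice the push) (contact force between large_reamer and juicer above 80 N).
It fails at once if the small reamer was taken from its place in the rack (distance of small_reamer_grip from where it was at the start of the episode above 0.03 m).
It fails at once if the ramekin, the tape roll or the sachet holder was pushed away by more than 30 mm (distance of any of ramekin_2, tape_roll, sachet_caddy from where it was at the start of the episode above 0.03 m).
It also fails if it takes over 51 s, if anything falls off the work surface, if the arm or the gripper's body presses on something with over 40 N, if the wrist force passes 120 N, or if a joint passes its speed limit or range.

## Robot

A 7-joint arm with a two-finger parallel gripper is mounted at the origin on a cart in front of the work surface, level with it; the furniture and walls round the work are solid. World frame = base frame: x ahead of the robot, y to its left, z up, the work surface at z = 0. Lengths are in m, angles in rad, forces in N, time in s.
With the tool pointing down it reaches from about 0.4 to 0.85 m from the base axis. Payload 10.4 kg.
Tool frame: the origin (TCP) lies at the very end of the fingers, on their centre line; the grasp point (between the pads) lies 19 mm behind it; z points along the fingers, x is the direction in which the jaws open and shut, and the axes are right-handed (so a half turn about z gives the same grasp; the last joint's range is limited). The gripper opens to 87 mm and grips with 3 to 60 N. Pads are 19 mm wide; open, the fingers measure 117 mm over their backs; the gripper's body (75 mm by 190 mm) begins 51 mm behind the grasp point.
Start: joints at [-1.203, 0.332, -0.065, 1.46, 0.022, 1.35, -0.088], TCP at [0.238, 0.578, 0.223] pointing down, gripper open.
Joint ranges: [-2.6, 2.6], [-0.5, 2.12], [-1.47, 1.34], [0.16, 2.42], [-1.27, 4.41], [0.06, 2.06], [-2.6, 2.6]. Speed limits (rad/s): [2.22, 2.22, 2.79, 2.79, 3.14, 3.14, 3.14].

## Interface

Orientations are given as a unit quaternion [x, y, z, w].
In Python, from bench import r gives the robot as it stands. The module is installed in compiled form; this text tells all that it offers.
- The arm moves only by the tool carry_out, never from a script. Its argument "commands" is a list that holds one entry, the list of rows, each a list of 7 numbers: the closure in counts, from 0 (fully open) to 255 (shut), then the shift along the tool's x, y, z in units of 25 mm (1.0 is 25 mm), then the turn, a rotation vector about the tool's x, y, z in units of 5 degrees (1.0 is 5 degrees). A call has 1 to 12 rows; each row is the pose to reach, as a shift and turn from the pose measured when the call began, along the tool's axes at that moment; what a row does not reach only later rows make up. A row lasts 1/8 s, in which the tool goes at most 62.5 mm and 10.7 degrees, less where a joint would pass 70% of its speed; a pose out of reach is approached as far as the arm can. A call with a gripper value outside its range is refused whole. The fingers move at their own pace and stop on an object; "grip_force" is the grip in N (left out, the last holds). Time passes only in rows, so rows that repeat a pose let the fingers close. It gives the time, the measured TCP pose, the force and the opening at its end, in the units of the state.
- r.read_state(): the state, without advancing time (a new reading comes with each control period).
- r.camera(name): name is "scene" or "top"; returns the picture (420x560x3 uint8, blue, green, red); there is no depth.
- r.camera_info(name): a dict with "fx", "fy", "cx", "cy" (pixels), "origin" and "rotation" of the camera in the world. Camera axes: x right, y down, z forward; pixel columns grow to the right and rows downward; lengths in m; the calibration is good to about 2 mm. A picture is of the moment at which its call begins. camera_info takes no time and is no camera call.
- r.close_job(): hands the job in, once; it reports no verdict.
The state is a dict: "time": time; "joint_positions": joint angles; "joint_vel": joint speeds; "joint_torque": joint torques, N m; "ee_pos": TCP position; "eef_rot": TCP orientation; "ft_force": force on the tool from outside, world axes, zero at the start; "torque": the same for the moment, N m; "width": finger opening in m.
Only numpy, scipy, OpenCV 4.12 (cv2) and the standard library are available. Lean on these libraries where they do the work, as an engineer would, in place of code of your own. Each camera call takes 0.05 s, during which the arm holds its last target.

## Working session

There is one attempt and no reset: what is moved stays moved. The work goes in short steps, Python scripts to look and compute and a tool call to move; the robot and the scene stay as the last step left them, time stands still between calls to the robot, and variables do not carry over. Pictures are saved under pics/ and viewed, and the job is handed in when it is done.

Besides the shell and the picture viewer there is one more tool, called after ">>>" by a JSON object that holds its "op" and its "data", one argument or row to a line. carry_out: Moves the arm, as the interface text tells. Its arguments: {"type":"object","properties":{"commands":{"type":"array"},"grip_force":{"type":"number"}},"required":["commands"]}

```bash
mkdir -p pics
python3 - <<'E'
from bench import r
import cv2
s=r.read_state()
for k,v in s.items(): print(k,v)
for n in("scene","top"):
    print(n,r.camera_info(n)); cv2.imwrite(f"pics/{n}0.png",r.camera(n))
E
```

```text
time 0.0
joint_positions [-1.20261819  0.3329067  -0.06469887  1.46095542  0.02164683  1.34990275
 -0.08849099]
joint_vel [-0.00075561 -0.00018813  0.00030771 -0.00042994  0.00031752 -0.0010093
  0.00029004]
joint_torque [ 4.41113152e-04 -6.23258042e+01  2.50421476e-02 -3.89892912e+01
 -6.13389490e-02  4.00996150e-02  1.46966618e-04]
ee_pos [0.2379383  0.57750834 0.22172548]
eef_rot [ 8.30924399e-01  5.56384848e-01 -5.79353922e-04  4.56738403e-04]
ft_force [ 0.00317758  0.22193151 -0.66381692]
torque [ 0.02060744 -0.01743279  0.00497325]
width 0.08709905200460313
scene {'fx': 469.12356048959356, 'fy': 469.12356048959356, 'cx': 288.2028157153951, 'cy': 209.89988563869687, 'origin': array([-0.41869825, -0.55042537,  1.10873489]), 'rotation': array([ 0.80082337, -0.44366918,  0.20247959, -0.3476228 ])}
top {'fx': 415.65051095156315, 'fy': 415.65051095156315, 'cx': 278.27494362348494, 'cy': 205.23501935433663, 'origin': array([0.30701712, 0.03706899, 1.15158125]), 'rotation': array([ 0.70811601, -0.69916426,  0.0769133 , -0.06184981])}
```

View pics/scene0.png

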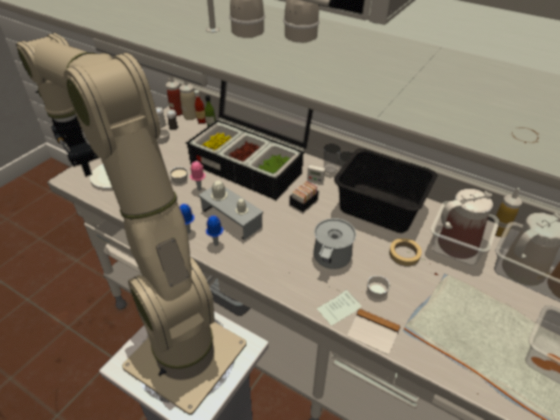

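View pics/top0.png

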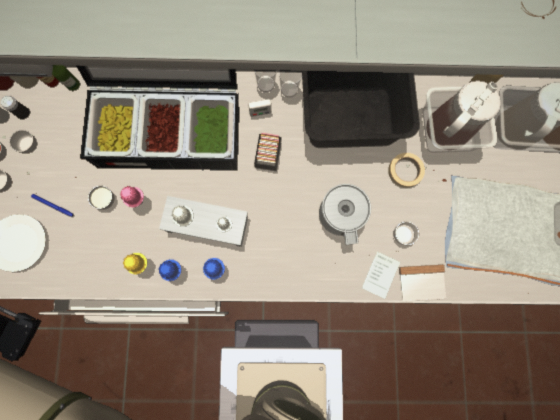

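The rack at top px (203,220) holds two white reamers, one at (180,213) and one at (224,223). The pink, yellow and blue ones (131,196), (134,263), (170,270), (213,268) are look-alikes. The left white one looks larger, so I'll enlarge to confirm.

```bash
cat > h.py <<'E'
from bench import r
import cv2,numpy as np
from scipy.spatial.transform import Rotation as R
def ray(n,u,v):
    i=r.camera_info(n); d=np.array([(u-i['cx'])/i['fx'],(v-i['cy'])/i['fy'],1])
    return i['origin'],R.from_quat(i['rotation']).as_matrix()@d
def atz(n,u,v,z):
    o,d=ray(n,u,v); return o+d*(z-o[2])/d[2]
def px(n,p):
    i=r.camera_info(n); q=R.from_quat(i['rotation']).as_matrix().T@(np.array(p)-i['origin'])
    return np.array([i['fx']*q[0]/q[2]+i['cx'],i['fy']*q[1]/q[2]+i['cy']])
def crop(img,u0,v0,w,h,k,fn):
    c=cv2.resize(img[v0:v0+h,u0:u0+w],None,fx=k,fy=k,interpolation=cv2.INTER_CUBIC); cv2.imwrite(fn,c)
E
python3 - <<'E'
from h import *
t=cv2.imread('pics/top0.png');s=cv2.imread('pics/scene0.png')
crop(t,150,185,110,70,7,'pics/t_rack.png')
crop(t,305,170,80,80,7,'pics/t_jui.png')
crop(s,190,170,80,70,8,'pics/s_rack.png')
crop(s,300,205,75,70,8,'pics/s_jui.png')
E
```

```text
(no output)
```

View pics/t_rack.png

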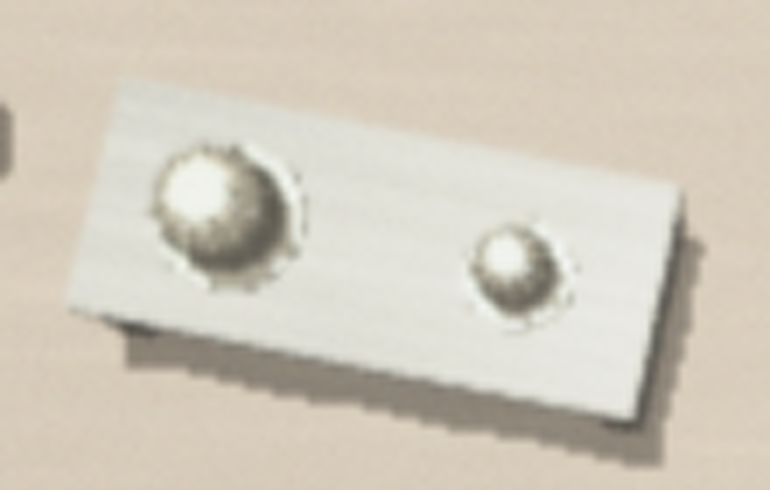

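View pics/t_jui.png

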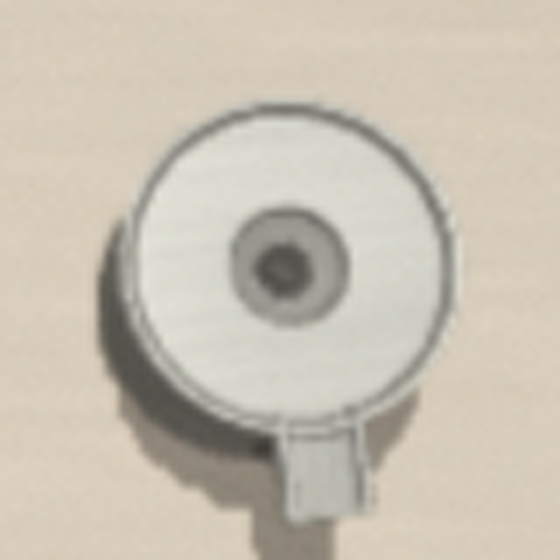

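View pics/s_rack.png

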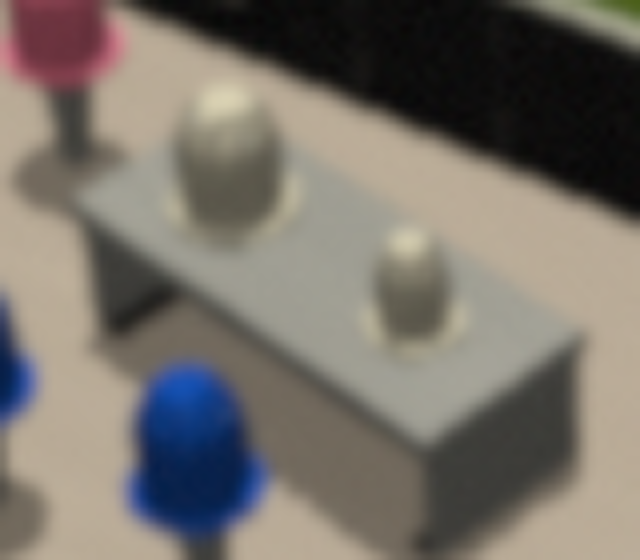

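View pics/s_jui.png

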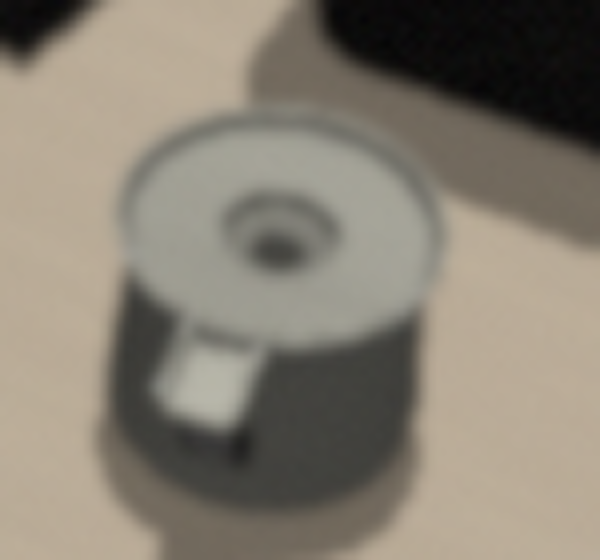

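The crop confirms it: the left white one (top ~(181,214)) is clearly bigger than the right one (224,223). Next I'll work out the positions.

Run:
```python
from h import *
f=lambda x,y,k,a,b:((x+.5)/k-.5+a,(y+.5)/k-.5+b)
C=[(122,78),(680,187),(635,420),(68,308)]
P=np.array([atz('top',*f(x,y,7,150,185),.072) for x,y in C])
print(P.round(4)); c=P.mean(0); print('centre',c, 'lens',[np.linalg.norm(P[i]-P[i-1]).round(4) for i in range(4)])
ax=(P[0]+P[3]-P[1]-P[2]);ax/=np.linalg.norm(ax); print('axis',ax,np.degrees(np.arctan2(ax[1],ax[0])))
L=c+.055*ax; S=c-.055*ax; print('L',L,'S',S)
# scene corners
Cs=[(80,195),(583,340),(428,445)]
Ps=np.array([atz('scene',*f(x,y,8,190,170),.072) for x,y in Cs]); print('scene corners(left, right, front)',Ps.round(4))
print('L skirt centre top', atz('top',*f(231,218,7,150,185),.0735))
def bk(n,p,k,a,b): u=px(n,p); return ((u-[a,b]+.5)*k-.5).round(1)
Ln=L.copy();Ln[2]=.128; print('pred nose top',bk('top',Ln,7,150,185),'scene',bk('scene',Ln,8,190,170))
# juicer
print('well top',atz('top',*f(290,266,7,305,170),.1), 'rim top',atz('top',*f(293,269,7,305,170),.106))
print('well scene',atz('scene',*f(281,231,8,300,205),.1),'rim scene',atz('scene',*f(283,228,8,300,205),.106))
# rim circle prediction
j=np.array([*atz('top',*f(290,266,7,305,170),.1)[:2],0])
for n,a in(('top',(7,305,170)),('scene',(8,300,205))):
  for R_,z in((.064,.106),(.022,.1)):
    q=np.array([bk(n,j+[R_*np.cos(t),R_*np.sin(t),z],*a) for t in np.linspace(0,6.28,90)]); print(n,R_,q.min(0),q.max(0))
```

```text
[[0.5434 0.3097 0.072 ]
 [0.5047 0.0982 0.072 ]
 [0.4166 0.1126 0.072 ]
 [0.4556 0.3242 0.072 ]]
centre [0.48008559 0.21116149 0.072     ] lens [np.float64(0.089), np.float64(0.2151), np.float64(0.0892), np.float64(0.2152)]
axis [0.18069999 0.98353826 0.        ] 79.58946528676195
L [0.49002409 0.26525609 0.072     ] S [0.47014709 0.15706688 0.072     ]
scene corners(left, right, front) [[0.4577 0.3217 0.072 ]
 [0.4973 0.0927 0.072 ]
 [0.414  0.1101 0.072 ]]
L skirt centre top [0.49014625 0.26545283 0.0735    ]
pred nose top [200.4 192.2] scene [222.2  96.9]
well top [ 0.51305525 -0.15962854  0.1       ] rim top [ 0.51077307 -0.15958867  0.106     ]
well scene [ 0.51126365 -0.16143874  0.1       ] rim scene [ 0.50754477 -0.16365652  0.106     ]
top 0.064 [119.3  94. ] [466.3 435.8]
top 0.022 [230.6 207.8] [349.3 324.7]
scene 0.064 [110.6  98.4] [450.6 339.8]
scene 0.022 [220.7 185.3] [337.2 268.2]
```

```bash
cat >> h.py <<'E'
def goto(p,ang):
    "needed shift/turn in move units to put TCP at p, pointing down, tool x at world heading ang(deg)"
    s=r.read_state(); A=R.from_quat(s['eef_rot']); 
    a=np.radians(ang); c,q=np.cos(a),np.sin(a)
    B=R.from_matrix(np.array([[c,q,0],[q,-c,0],[0,0,-1]]))
    d=A.inv().apply(np.array(p)-s['ee_pos'])/.025
    w=(A.inv()*B).as_rotvec(degrees=True)/5
    print('t',round(s['time'],2),'pos',s['ee_pos'].round(4),'tilt',(np.degrees(np.arccos(-A.as_matrix()[2,2]))).round(2),'w',round(s['width'],4),'F',s['ft_force'].round(2),'q',s['joint_positions'].round(2))
    print('shift',d.round(3),'turn',w.round(3))
E
python3 -c "
from h import *
goto([.49,.2655,.2],28)
for p in [(205,160),(268,165),(360,145),(131,196)]: print(p,atz('top',*p,.06).round(3))"
```

```text
t 0.1 pos [0.238  0.5776 0.2219] tilt 0.07 w 0.0871 F [-0.26  0.35  0.16] q [-1.2   0.33 -0.06  1.46  0.02  1.35 -0.09]
shift [-7.7   14.076  0.885] turn [6.000e-03 1.300e-02 7.922e+00]
(205, 160) [0.647 0.216 0.06 ]
(268, 165) [0.636 0.044 0.06 ]
(360, 145) [ 0.698 -0.21   0.06 ]
(131, 196) [0.544 0.408 0.06 ]
```

>>> {"op": "carry_out", "data": {
  "commands": [
    [[0,-0.4,0.7,0,0,0,0.4],[0,-1.2,2.1,0,0,0,1.2],[0,-2,3.6,0.1,0,0,2],[0,-2.8,5.1,0.2,0,0,2.9],[0,-3.6,6.6,0.3,0,0,3.7],[0,-4.4,8.1,0.4,0,0,4.6],[0,-5.2,9.6,0.5,0,0,5.4],[0,-6,11,0.6,0,0,6.2],[0,-6.7,12.2,0.7,0,0,6.9],[0,-7.3,13.3,0.8,0,0,7.5],[0,-7.6,13.9,0.88,0,0,7.8],[0,-7.7,14.08,0.88,0,0,7.92]]
  ]
}}

```text
time: 1.6
ee_pos: [0.4905, 0.265, 0.1998]
eef_rot: [0.97, 0.241, -0.001, 0.001]
ft_force: [-0.7, -0.0, 0.1]
width: 0.0871
```

Run:
```python
from h import *
goto([.49,.2655,.080],28)
t=r.camera('top');s=r.camera('scene')
cv2.imwrite('pics/s1.png',s)
crop(s,150,120,140,120,5,'pics/s1c.png');crop(t,120,150,140,120,5,'pics/t1c.png')
```

```text
t 1.6 pos [0.4905 0.265  0.1998] tilt 0.09 w 0.0871 F [-0.71 -0.02  0.12] q [-0.79  0.2   0.25  1.69 -0.05  1.27 -0.05]
shift [-1.000e-03 -3.200e-02  4.793e+00] turn [ 0.01   0.016 -0.013]
```

View pics/s1c.png

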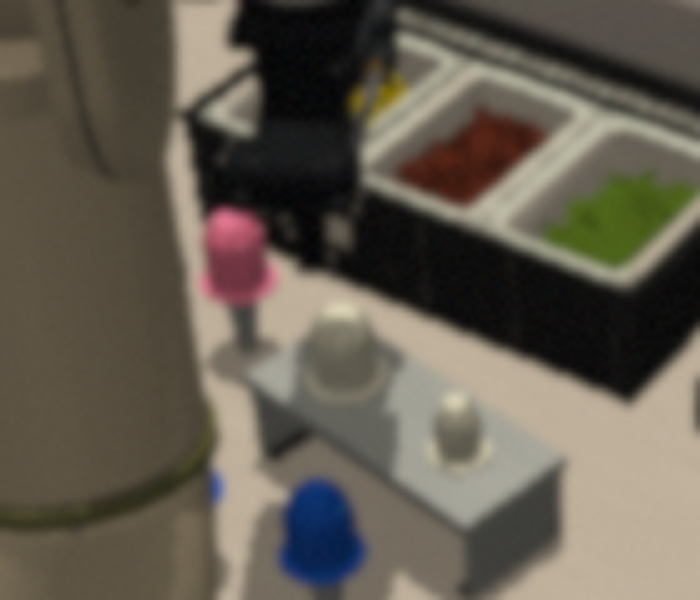

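View pics/t1c.png

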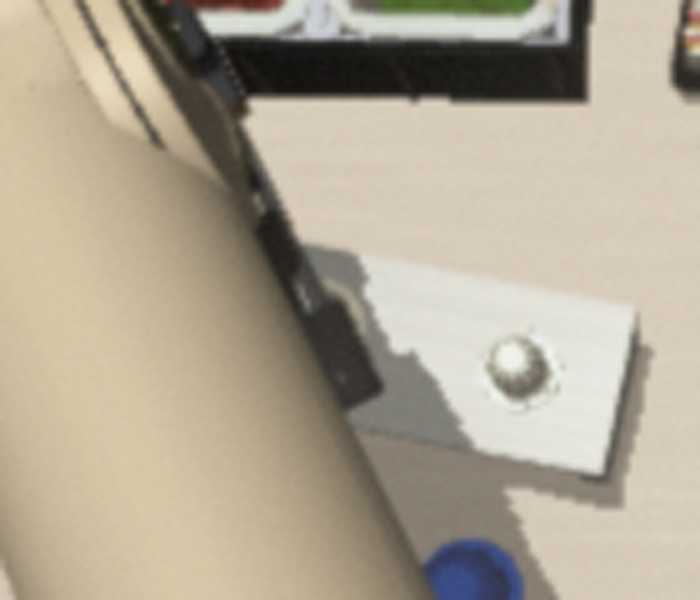

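The gripper (scene crop ~(310,170)) is above the large reamer (crop (342,350)), and the box and pink look-alike are clear. I'll go down and close.

>>> {"op": "carry_out", "data": {
  "commands": [
    [[0,0,0,0.6,0,0,0],[0,0,0,1.4,0,0,0],[0,0,0,2.2,0,0,0],[0,0,0,3.0,0,0,0],[0,0,-0.03,3.7,0,0,0],[0,0,-0.03,4.2,0,0,0],[0,0,-0.03,4.5,0,0,0],[0,0,-0.03,4.7,0,0,0],[0,0,-0.03,4.7,0,0,0]]
  ]
}}

```text
time: 2.82
ee_pos: [0.4895, 0.2665, 0.0825]
eef_rot: [0.97, 0.242, -0.0, 0.0]
ft_force: [0.6, 0.7, 0.5]
width: 0.0871
```

>>> {"op": "carry_out", "data": {
  "commands": [
    [[60,0,0,0,0,0,0],[90,0,0,0,0,0,0],[130,0,0,0,0,0,0],[170,0,0,0,0,0,0],[200,0,0,0,0,0,0],[200,0,0,0,0,0,0],[200,0,0,0,0,0,0],[200,0,0,0,0,0,0]]
  ],
  "grip_force": 20
}}

```text
time: 3.82
ee_pos: [0.4895, 0.2665, 0.0825]
eef_rot: [0.97, 0.242, -0.001, 0.0]
ft_force: [-1.2, -0.1, 0.5]
width: 0.0416
```

```bash
python3 -c "
from h import *
goto([.49,.2655,.24],28)"
```

```text
t 3.83 pos [0.4895 0.2665 0.0825] tilt 0.08 w 0.0416 F [-1.2  -0.13  0.51] q [-0.78  0.31  0.23  1.81 -0.08  1.03 -0.03]
shift [-0.008  0.048 -6.3  ] turn [0.007 0.014 0.009]
```

>>> {"op": "carry_out", "data": {
  "commands": [
    [[200,0,0,-0.3,0,0,0],[200,0,0,-0.9,0,0,0],[200,0,0,-1.7,0,0,0],[200,0,0,-2.6,0,0,0],[200,0,0,-3.5,0,0,0],[200,0,0,-4.4,0,0,0],[200,0,0,-5.2,0,0,0],[200,0,0,-5.9,0,0,0],[200,0,0,-6.3,0,0,0],[200,0,0,-6.3,0,0,0]]
  ],
  "grip_force": 25
}}

```text
time: 5.08
ee_pos: [0.4898, 0.2668, 0.2406]
eef_rot: [0.97, 0.242, -0.0, 0.0]
ft_force: [-0.0, 0.2, -1.5]
width: 0.0412
```

Run:
```python
from h import *
goto([.512,-.160,.24],-17)
cv2.imwrite('pics/s2.png',r.camera('scene'));crop(cv2.imread('pics/s2.png'),150,80,140,150,4,'pics/s2c.png')
```

```text
t 5.08 pos [0.4898 0.2668 0.2406] tilt 0.03 w 0.0412 F [-0.01  0.17 -1.5 ] q [-0.8   0.17  0.25  1.63 -0.04  1.35 -0.06]
shift [-7.243 15.485  0.033] turn [6.000e-03 1.000e-03 9.008e+00]
```

View pics/s2c.png

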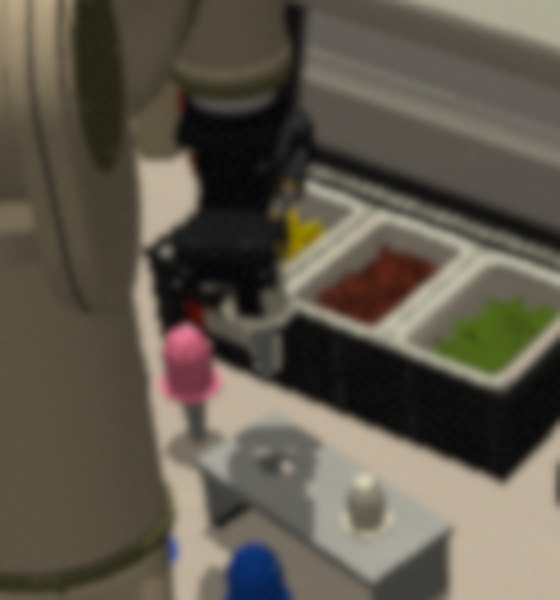

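The large reamer is held upright (crop ~(262,310), shank at (265,350)). The rack hole is empty and the small reamer hasn't moved. Next I carry it over to the juicer.

>>> {"op": "carry_out", "data": {
  "commands": [
    [[200,-0.3,0.6,0,0,0,0.4],[200,-0.9,1.9,0,0,0,1.1],[200,-1.6,3.5,0,0,0,2],[200,-2.4,5.2,0,0,0,3],[200,-3.2,6.9,0,0,0,4],[200,-4,8.6,0,0,0,5],[200,-4.8,10.3,0,0,0,6],[200,-5.6,12,0,0,0,7],[200,-6.3,13.5,0,0,0,7.8],[200,-6.9,14.7,0,0,0,8.5],[200,-7.2,15.4,0,0,0,9],[200,-7.24,15.48,0.03,0,0,9]]
  ]
}}

```text
time: 6.62
ee_pos: [0.5109, -0.1618, 0.2394]
eef_rot: [0.989, -0.149, -0.001, 0.001]
ft_force: [-0.8, 0.2, -0.6]
width: 0.0416
```

>>> {"op": "carry_out", "data": {
  "commands": [
    [[200,0,0,0,0,0,0],[200,0,0,0,0,0,0]]
  ]
}}

```text
time: 6.88
ee_pos: [0.511, -0.1607, 0.2393]
eef_rot: [0.989, -0.148, -0.001, 0.001]
ft_force: [-0.1, 0.1, -2.4]
width: 0.041
```

Run:
```python
from h import *
goto([.512,-.160,.18],-17)
s=r.camera('scene');t=r.camera('top')
crop(s,260,130,140,150,4,'pics/s3c.png');crop(t,270,140,140,120,5,'pics/t3c.png')
```

```text
t 6.88 pos [ 0.511  -0.1607  0.2393] tilt 0.1 w 0.041 F [-0.08  0.1  -2.38] q [-0.37  0.13  0.65  1.7  -0.08  1.34 -0.  ]
shift [ 0.033 -0.042  2.372] turn [ 0.014  0.014 -0.012]
```

View pics/s3c.png

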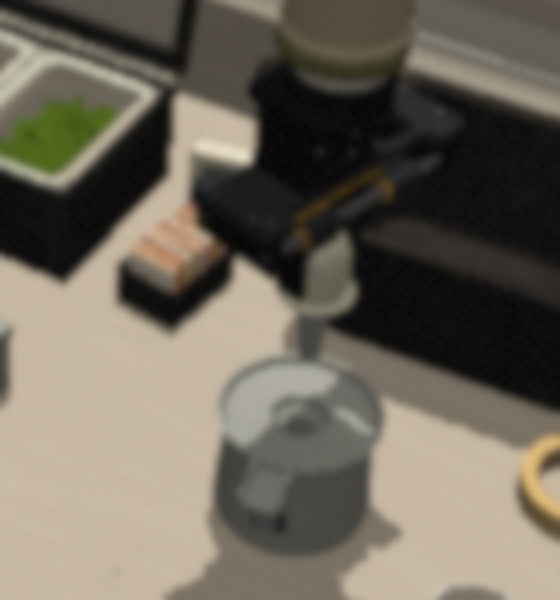

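View pics/t3c.png

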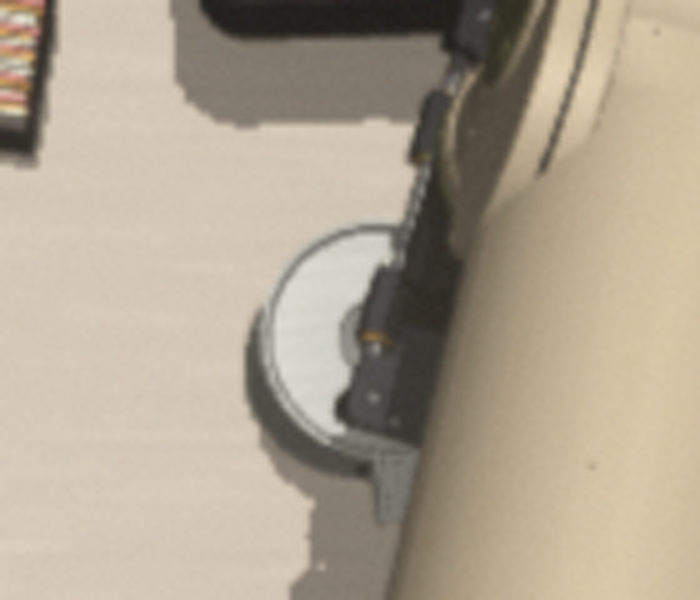

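The reamer hangs upright (crop shank (311,340)) just above the juicer well (crop (300,412)). I'll lower it to just above the mouth and compare with the scene picture.

>>> {"op": "carry_out", "data": {
  "commands": [
    [[200,0.03,-0.03,0.4,0,0,0],[200,0.03,-0.04,1.0,0,0,0],[200,0.03,-0.04,1.7,0,0,0],[200,0.03,-0.04,2.2,0,0,0],[200,0.03,-0.04,2.4,0,0,0],[200,0.03,-0.04,2.4,0,0,0]]
  ]
}}

```text
time: 7.72
ee_pos: [0.5119, -0.1602, 0.1792]
eef_rot: [0.989, -0.148, -0.001, 0.001]
ft_force: [0.2, 0.2, -1.5]
width: 0.0416
```

Run:
```python
from h import *
goto([.512,-.160,.145],-17)
s=r.camera('scene')
p=r.read_state()['ee_pos']
for dz in(-.0105,-.0735): print(((px('scene',p+[0,0,dz])-[300,180]+.5)*8).round(0))
print(((px('scene',[.512,-.16,.1])-[300,180]+.5)*8).round(0))
crop(s,300,180,75,75,8,'pics/s4c.png')
```

```text
t 7.72 pos [ 0.5119 -0.1602  0.1792] tilt 0.11 w 0.0416 F [ 0.22  0.21 -1.54] q [-0.35  0.18  0.64  1.78 -0.11  1.22  0.02]
shift [ 0.002 -0.01   1.367] turn [ 0.017  0.016 -0.015]
[296. 296.]
[281. 417.]
[279. 429.]
```

View pics/s4c.png

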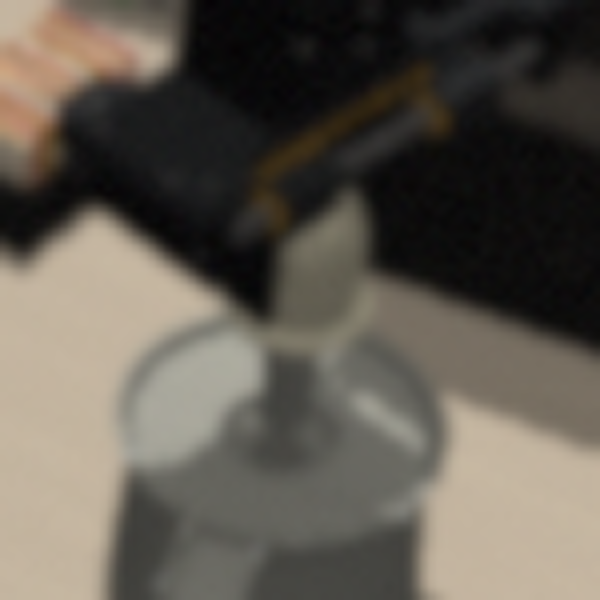

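The shank at crop x≈290 sits about 2 mm right of the well centre (x≈281), well inside the lead-in cone. I'll correct by about 1.5 mm and lower in small steps.

>>> {"op": "carry_out", "data": {
  "commands": [
    [[200,0,-0.05,0.3,0,0,0],[200,0,-0.06,0.6,0,0,0],[200,0,-0.06,0.9,0,0,0],[200,0,-0.06,1.15,0,0,0],[200,0,-0.06,1.37,0,0,0],[200,0,-0.06,1.37,0,0,0]]
  ]
}}

```text
time: 8.52
ee_pos: [0.5123, -0.1588, 0.1449]
eef_rot: [0.989, -0.148, -0.001, 0.001]
ft_force: [0.3, 0.0, -1.5]
width: 0.0413
```

>>> {"op": "carry_out", "data": {
  "commands": [
    [[200,0,0,0.08,0,0,0],[200,0,0,0.16,0,0,0],[200,0,0,0.24,0,0,0],[200,0,0,0.24,0,0,0]]
  ]
}}

```text
time: 9.02
ee_pos: [0.5123, -0.1588, 0.1388]
eef_rot: [0.989, -0.148, -0.001, 0.001]
ft_force: [-0.5, 0.6, -2.0]
width: 0.0414
```

Free so far (weight only). I'll continue in 2 mm steps.

>>> {"op": "carry_out", "data": {
  "commands": [
    [[200,0,0,0.08,0,0,0],[200,0,0,0.16,0,0,0],[200,0,0,0.16,0,0,0]]
  ]
}}

```text
time: 9.4
ee_pos: [0.5123, -0.1588, 0.1347]
eef_rot: [0.989, -0.148, -0.001, 0.001]
ft_force: [-0.0, -0.3, -1.2]
width: 0.0411
```

>>> {"op": "carry_out", "data": {
  "commands": [
    [[200,0,0,0.08,0,0,0],[200,0,0,0.16,0,0,0],[200,0,0,0.16,0,0,0]]
  ]
}}

```text
time: 9.78
ee_pos: [0.5124, -0.1589, 0.1306]
eef_rot: [0.989, -0.148, -0.001, 0.001]
ft_force: [1.8, -1.0, -2.8]
width: 0.0412
```

>>> {"op": "carry_out", "data": {
  "commands": [
    [[200,0,0,0.06,0,0,0],[200,0,0,0.06,0,0,0]]
  ]
}}

```text
time: 10.02
ee_pos: [0.5126, -0.1589, 0.129]
eef_rot: [0.989, -0.148, -0.001, 0.001]
ft_force: [2.2, -1.3, -2.2]
width: 0.0411
```

>>> {"op": "carry_out", "data": {
  "commands": [
    [[200,0,0,0.06,0,0,0],[200,0,0,0.06,0,0,0]]
  ]
}}

```text
time: 10.28
ee_pos: [0.5127, -0.1589, 0.1275]
eef_rot: [0.989, -0.148, -0.0, 0.001]
ft_force: [3.0, -1.0, -2.3]
width: 0.0414
```

The sideways force points along tool +x, so the socket is pushing that way. I'll give way by about 1.2 mm and lower a bit more.

>>> {"op": "carry_out", "data": {
  "commands": [
    [[200,0.05,0,0,0,0,0],[200,0.05,0,0.05,0,0,0],[200,0.05,0,0.05,0,0,0]]
  ]
}}

```text
time: 10.65
ee_pos: [0.5132, -0.1591, 0.1259]
eef_rot: [0.989, -0.149, -0.001, 0.001]
ft_force: [-3.5, 1.5, 1.1]
width: 0.0411
```

>>> {"op": "carry_out", "data": {
  "commands": [
    [[200,0,0,0.06,0,0,0],[200,0,0,0.06,0,0,0]]
  ]
}}

```text
time: 10.9
ee_pos: [0.5131, -0.1591, 0.1243]
eef_rot: [0.989, -0.149, -0.001, 0.001]
ft_force: [-3.3, 0.7, -0.1]
width: 0.0412
```

>>> {"op": "carry_out", "data": {
  "commands": [
    [[200,-0.025,0,0,0,0,0],[200,-0.025,0,0.06,0,0,0],[200,-0.025,0,0.06,0,0,0]]
  ]
}}

```text
time: 11.28
ee_pos: [0.5129, -0.159, 0.1229]
eef_rot: [0.989, -0.148, -0.001, 0.001]
ft_force: [0.5, 0.3, 0.6]
width: 0.0413
```

>>> {"op": "carry_out", "data": {
  "commands": [
    [[200,0,0,0.06,0,0,0],[200,0,0,0.06,0,0,0]]
  ]
}}

```text
time: 11.52
ee_pos: [0.513, -0.159, 0.1214]
eef_rot: [0.989, -0.148, -0.001, 0.001]
ft_force: [0.9, -0.4, 0.6]
width: 0.0415
```

It is laterally neutral and the socket now carries the weight plus about 2 N, so it is seated loosely. I'll release it and back off upward.

>>> {"op": "carry_out", "data": {
  "commands": [
    [[150,0,0,0,0,0,0],[100,0,0,0,0,0,0],[50,0,0,0,0,0,0],[0,0,0,0,0,0,0],[0,0,0,0,0,0,0],[0,0,0,0,0,0,0]]
  ]
}}

```text
time: 12.28
ee_pos: [0.513, -0.159, 0.1214]
eef_rot: [0.989, -0.148, -0.001, 0.001]
ft_force: [-0.5, -1.2, -0.9]
width: 0.0823
```

Run:
```python
from h import *
goto([.513,-.159,.21],-17)
s=r.camera('scene');crop(s,300,180,75,75,8,'pics/s5c.png')
```

```text
t 12.28 pos [ 0.513  -0.159   0.1214] tilt 0.13 w 0.0823 F [-0.53 -1.18 -0.88] q [-0.33  0.25  0.63  1.85 -0.16  1.1   0.06]
shift [-0.004  0.005 -3.546] turn [ 0.021  0.015 -0.016]
```

View pics/s5c.png

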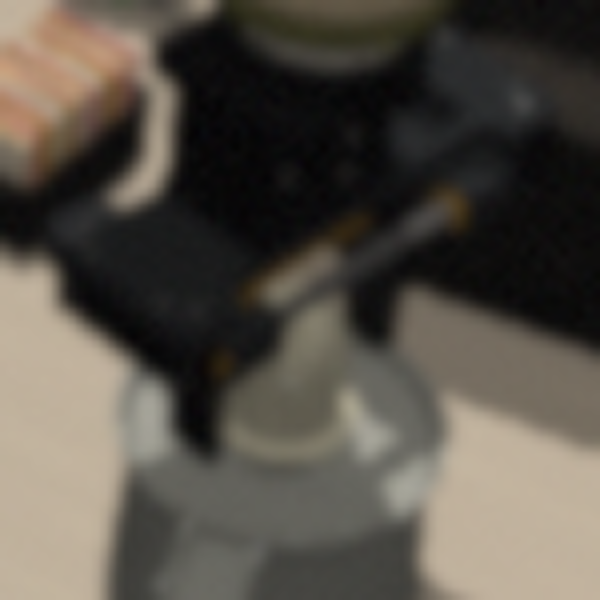

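The reamer stands upright in the well (skirt at crop (285,450)) and the fingers are open. I'll retract upward.

>>> {"op": "carry_out", "data": {
  "commands": [
    [[0,0,0,-0.3,0,0,0],[0,0,0,-0.8,0,0,0],[0,0,0,-1.5,0,0,0],[0,0,0,-2.3,0,0,0],[0,0,0,-3.0,0,0,0],[0,0,0,-3.6,0,0,0],[0,0,0,-4.0,0,0,0],[0,0,0,-4.0,0,0,0]]
  ]
}}

```text
time: 13.32
ee_pos: [0.5134, -0.1589, 0.2219]
eef_rot: [0.989, -0.148, -0.0, 0.001]
ft_force: [0.1, -0.2, -1.0]
width: 0.0868
```

Run:
```python
from h import *
goto([.512,-.160,.19],-17)
s=r.camera('scene');crop(s,300,180,75,75,8,'pics/s6c.png')
f=lambda p:((px('scene',p)-[300,180]+.5)*8).round(0)
for sk in(.105,.111,.115):
  for q in([.512,-.16,sk+.056],[.512,-.16,sk]): print(sk,f(q))
```

```text
t 13.32 pos [ 0.5134 -0.1589  0.2219] tilt 0.09 w 0.0868 F [ 0.15 -0.16 -1.01] q [-0.37  0.15  0.65  1.72 -0.09  1.3  -0.  ]
shift [-0.041  0.055  1.276] turn [ 0.018  0.005 -0.015]
0.105 [293. 312.]
0.105 [280. 420.]
0.111 [294. 300.]
0.111 [281. 408.]
0.115 [295. 292.]
0.115 [282. 401.]
```

View pics/s6c.png

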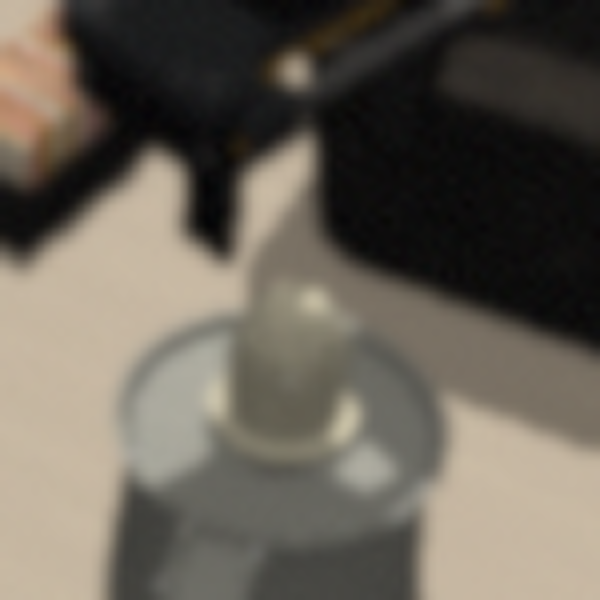

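The reamer stands loose and upright: skirt at crop (284,412), nose at (296,303). That matches skirt z ≈ 0.11 on the axis, with the nose near z ≈ 0.166. Next I close the fingers and come down to just above it.

>>> {"op": "carry_out", "data": {
  "commands": [
    [[100,0,0,0,0,0,0],[200,0,0,0,0,0,0],[255,0,0,0,0,0,0],[255,0,0,0.3,0,0,0],[255,0,0,0.7,0,0,0],[255,0,0,1.1,0,0,0],[255,0,0,1.4,0,0,0],[255,0,0,1.6,0,0,0],[255,0,0,1.75,0,0,0],[255,0,0,1.75,0,0,0]]
  ],
  "grip_force": 30
}}

```text
time: 14.62
ee_pos: [0.513, -0.1589, 0.1774]
eef_rot: [0.989, -0.148, -0.001, 0.001]
ft_force: [0.2, -0.1, 0.7]
width: 0.0018
```

Run:
```python
from h import *
goto([.513,-.159,.17],-17)
s=r.camera('scene');crop(s,300,180,75,75,8,'pics/s7c.png')
```

```text
t 14.62 pos [ 0.513  -0.1589  0.1774] tilt 0.14 w 0.0018 F [ 0.22 -0.1   0.7 ] q [-0.36  0.18  0.64  1.78 -0.12  1.21  0.02]
shift [0.003 0.004 0.294] turn [ 0.021  0.019 -0.015]
```

View pics/s7c.png

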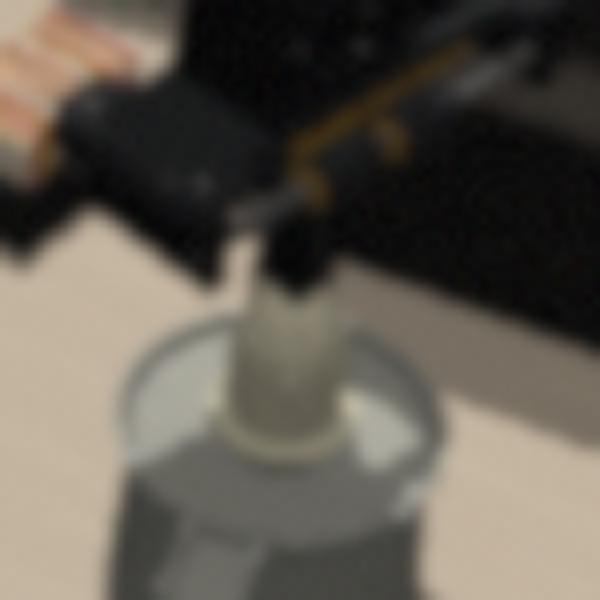

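The closed fingertips (crop (297,290)) are centred just above the nose. I'll step down gently.

>>> {"op": "carry_out", "data": {
  "commands": [
    [[255,0,0,0.08,0,0,0],[255,0,0,0.16,0,0,0],[255,0,0,0.24,0,0,0],[255,0,0,0.28,0,0,0],[255,0,0,0.28,0,0,0]]
  ]
}}

```text
time: 15.3
ee_pos: [0.5131, -0.1589, 0.1705]
eef_rot: [0.989, -0.148, -0.001, 0.001]
ft_force: [0.6, -0.8, -0.5]
width: 0.0003
```

>>> {"op": "carry_out", "data": {
  "commands": [
    [[255,0,0,0.04,0,0,0],[255,0,0,0.08,0,0,0],[255,0,0,0.08,0,0,0]]
  ]
}}

```text
time: 15.68
ee_pos: [0.513, -0.1589, 0.1684]
eef_rot: [0.989, -0.148, -0.001, 0.001]
ft_force: [-0.5, -0.4, 0.7]
width: 0.0009
```

>>> {"op": "carry_out", "data": {
  "commands": [
    [[255,0,0,0.04,0,0,0],[255,0,0,0.08,0,0,0],[255,0,0,0.08,0,0,0]]
  ]
}}

```text
time: 16.05
ee_pos: [0.5131, -0.1589, 0.1665]
eef_rot: [0.989, -0.148, -0.001, 0.001]
ft_force: [-0.3, 0.4, 1.8]
width: 0.0008
```

>>> {"op": "carry_out", "data": {
  "commands": [
    [[255,0,0,0.04,0,0,0],[255,0,0,0.04,0,0,0]]
  ]
}}

```text
time: 16.3
ee_pos: [0.5132, -0.159, 0.1657]
eef_rot: [0.989, -0.148, -0.001, 0.001]
ft_force: [-0.4, 0.1, 3.7]
width: 0.0006
```

>>> {"op": "carry_out", "data": {
  "commands": [
    [[255,0,0,0.04,0,0,0],[255,0,0,0.04,0,0,0]]
  ]
}}

```text
time: 16.55
ee_pos: [0.5137, -0.1591, 0.1654]
eef_rot: [0.989, -0.148, 0.0, 0.001]
ft_force: [-1.9, 0.7, 9.7]
width: 0.0005
```

>>> {"op": "carry_out", "data": {
  "commands": [
    [[255,0,0,0.04,0,0,0],[255,0,0,0.04,0,0,0]]
  ]
}}

```text
time: 16.8
ee_pos: [0.514, -0.1592, 0.1653]
eef_rot: [0.989, -0.149, 0.0, 0.001]
ft_force: [-2.2, 0.6, 10.4]
width: 0.0006
```

The taper meets firm resistance here, at about 10 N for about 1 mm of commanded offset. I'll ramp the push up gradually.

>>> {"op": "carry_out", "data": {
  "commands": [
    [[255,-0.01,0,0.04,0,0,0],[255,-0.02,0,0.06,0,0,0],[255,-0.02,0,0.06,0,0,0]]
  ]
}}

```text
time: 17.18
ee_pos: [0.514, -0.1592, 0.1648]
eef_rot: [0.989, -0.148, 0.001, 0.0]
ft_force: [-2.4, 1.0, 12.5]
width: 0.0006
```

>>> {"op": "carry_out", "data": {
  "commands": [
    [[255,0,0,0.05,0,0,0],[255,0,0,0.07,0,0,0],[255,0,0,0.07,0,0,0]]
  ]
}}

```text
time: 17.55
ee_pos: [0.5144, -0.1593, 0.1642]
eef_rot: [0.989, -0.149, 0.002, 0.0]
ft_force: [-3.7, 2.1, 14.2]
width: 0.0004
```

>>> {"op": "carry_out", "data": {
  "commands": [
    [[255,-0.02,0,0.07,0,0,0],[255,-0.03,0,0.09,0,0,0],[255,-0.03,0,0.09,0,0,0]]
  ]
}}

```text
time: 17.92
ee_pos: [0.5143, -0.1593, 0.1636]
eef_rot: [0.989, -0.149, 0.003, -0.0]
ft_force: [-3.8, 1.3, 16.1]
width: 0.0003
```

>>> {"op": "carry_out", "data": {
  "commands": [
    [[255,-0.02,0,0.08,0,0,0],[255,-0.02,0,0.1,0,0,0],[255,-0.02,0,0.1,0,0,0]]
  ]
}}

```text
time: 18.3
ee_pos: [0.5146, -0.1594, 0.1629]
eef_rot: [0.989, -0.149, 0.004, -0.001]
ft_force: [-5.8, 1.4, 18.6]
width: 0.0004
```

>>> {"op": "carry_out", "data": {
  "commands": [
    [[255,-0.03,0,0.09,0,0,0],[255,-0.04,0,0.115,0,0,0],[255,-0.04,0,0.115,0,0,0]]
  ]
}}

```text
time: 18.68
ee_pos: [0.5147, -0.1594, 0.1622]
eef_rot: [0.989, -0.149, 0.005, -0.001]
ft_force: [-4.9, 1.6, 21.4]
width: 0.0005
```

>>> {"op": "carry_out", "data": {
  "commands": [
    [[255,-0.03,0,0.1,0,0,0],[255,-0.03,0,0.12,0,0,0],[255,-0.03,0,0.12,0,0,0]]
  ]
}}

```text
time: 19.05
ee_pos: [0.515, -0.1595, 0.1616]
eef_rot: [0.989, -0.149, 0.006, -0.001]
ft_force: [-6.8, 2.7, 24.8]
width: 0.0004
```

I reached about 24 N and the nose sank about 3.8 mm from firm contact (0.1654 → 0.1616), so the lock should be about 3.5 mm. Now I back off and check.

>>> {"op": "carry_out", "data": {
  "commands": [
    [[255,0,0,-0.05,0,0,0],[255,0,0,-0.2,0,0,0],[255,0,0,-0.5,0,0,0],[255,0,0,-1,0,0,0],[255,0,0,-1.8,0,0,0],[255,0,0,-2.6,0,0,0],[255,0,0,-3.4,0,0,0],[255,0,0,-4,0,0,0],[255,0,0,-4,0,0,0],[255,0,0,-4,0,0,0]]
  ]
}}

```text
time: 20.3
ee_pos: [0.5134, -0.1594, 0.261]
eef_rot: [0.989, -0.149, 0.006, -0.001]
ft_force: [-0.6, 0.4, -0.1]
width: 0.0006
```

Run:
```python
from h import *
goto([.513,-.159,.17],-17)
s=r.camera('scene');crop(s,300,180,75,75,8,'pics/s8c.png');cv2.imwrite('pics/s8.png',s)
f=lambda p:((px('scene',p)-[300,180]+.5)*8).round(0)
print(f([.512,-.16,.162]),f([.512,-.16,.106]))
```

```text
t 20.3 pos [ 0.5134 -0.1594  0.261 ] tilt 0.7 w 0.0006 F [-0.64  0.35 -0.15] q [-0.37  0.11  0.65  1.67 -0.07  1.37 -0.01]
shift [-0.061  0.006  3.638] turn [-0.052 -0.13  -0.023]
[293. 310.] [280. 418.]
```

View pics/s8c.png

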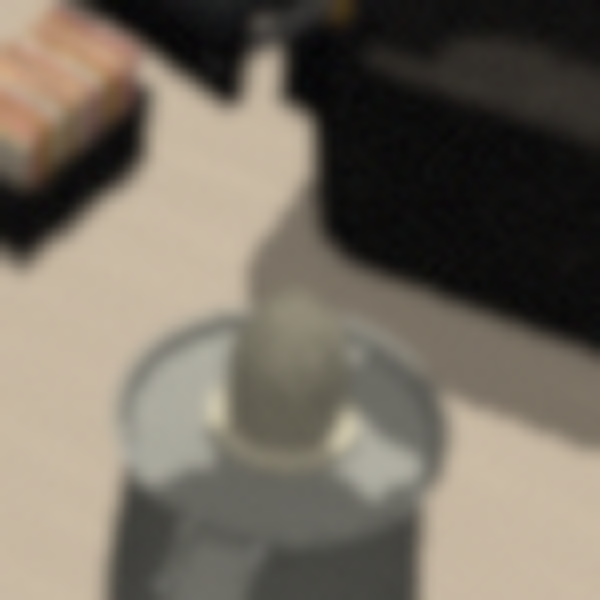

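View pics/s8.png

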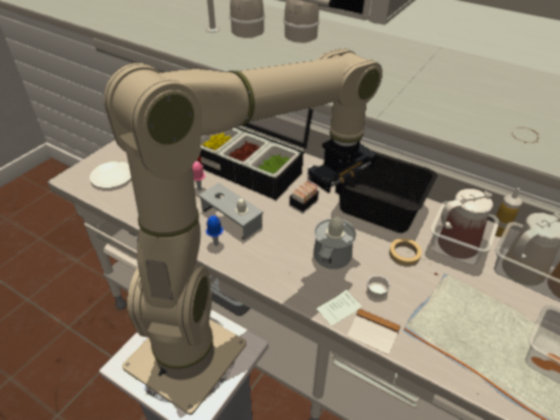

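The reamer stands upright in the socket: nose at crop (293,305), skirt at (281,425), where a driven reamer should be. The small reamer, caddy, tape and ramekin are in place, and the gripper is clear of everything. Handing in.

```bash
python3 -c "
from bench import r
print(r.close_job())"
```

```text
the job is handed in; nothing more can be done
None
```

The larger white reamer (left hole of the rack) is in the juicer's socket and pressed down until the taper locked. I handed the job in at about 20 s; no verdict was reported.

- **Setting it in:** I lowered it until the socket took its weight, let go, and moved clear. A picture then showed it standing upright and loose.
- **Pressing:** With the fingers closed, I raised the push on the nose in steps. The highest reading was 24.8 N vertical, with up to about 7 N of sideways force. Force was only read at the end of each move.
- **Lock:** From firm contact, about 10 N, to the last push, the nose sank 3.8 mm. That matches the stated 1 mm per 4 N, so I estimate about 3.5 mm of lock travel. I could not read the lock directly and did not touch the reamer again to test it.
- **Last picture:** The reamer stands upright on the juicer's axis, about where a driven one should be. The small reamer, ramekin, tape roll and sachet holder look unmoved, and the gripper is clear.
- **Did not quite agree:** The fingers drifted about 2 mm in +x while pressing, and the two cameras disagreed by 2 to 3 mm on the juicer's position. Neither showed as a visible lean or offset of the reamer.

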